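Set the furnace blower on its edge thumbwheel and start it

TASK

Set the blower controller for casting: with a fingertip, lightly roll the thumbwheel that stands out of the slot in its top until the needle under the clear lens stands level with the tall ball-headed clip (not the low plain block clip). Only then push the start button right down and let it go, leaving the needle at that clip. Keep the pressure on the wheel light, since its sprung mount is delicate, and leave the things lying round the controller where they are.

Things in the scene. Friction and masses are not known exactly. Their poses are not given: they have to be found in the camera images.
- blower_box: grey metal controller box, 156 (x) x 216 (y) x 100 mm high, fixed to the table; its flat dark steel top panel is at z = 100 mm. Origin: centre of its underside; x points to the box's rear, away from the robot, y to its left, z up. It stands turned by up to 0.35 rad.
- slot_mid (a point): centre of the narrow thumbwheel slot (15 mm in x, 78 mm in y, too narrow for a fingertip), at panel height; at (-30, 30, 100) mm in the box frame, axes as the box. The grey thumbwheel sticks up through its middle; its top is 4 to 13 mm above the panel, differing from unit to unit and not reported: find it by touch.
- wheel_fork: sprung fork inside the box that carries the wheel; origin, with nothing pressing, where the axle would be if the wheel stood exactly 8.5 mm proud (58.5 mm above the table); the true axle is up to 4.5 mm higher or lower. Axes as the box. It gives 1 mm downward per 6 N and is damaged if the wheel is pressed with more than 14 N.
- thumbwheel (a joint): turn in rad of the ribbed thumbwheel (100 mm across, rim 10 mm wide, axle along box x); 0 is mid-scale; grows as its top is dragged to the box's +y (left). About 3 N along the rim turns it (6 to 8 N of pressure for a rubber tip); it stays where left; stops at -1 and 1. One stroke rolls it only about a fingertip's length, so several may be needed. The needle turns with it.
- needle_mid (a point): middle of the white needle bar (15 mm in x, 4 mm in y), fixed to the wheel's axle 34 to 40 mm out (its height does not tell the wheel's), under a raised clear lens (24 x 88 x 9 mm, centred at (22, 30) mm in the box frame). It cannot be touched. Rolling the wheel's top left swings it left, about 0.75 mm per mm of rim at mid-scale, 0.55 at the clips.
- post_clip: brass clip with a thin post and a ball head, 29 mm tall, foot 8 mm wide in y: the casting setting. Fixed on the rail right behind the lens, 15 to 22 mm to the left or right of the lens's middle. Origin: centre of its underside; axes as the box. The needle is set when both have the same y in the box frame, to within 3 mm.
- block_clip: low plain brass block clip, 10 x 8 x 6 mm, on the same rail on the other side of the middle: another setting, not wanted. Origin: centre of its underside.
- start_button (a joint): travel of the start button, in m: 0 up, 0.006 right down; springs back; fully down takes 5 N
- start_button_top (a point): centre of the top of the round grey start button (28 mm across, in a steel housing on the panel), in the box frame at about (-30, -70) mm; pressed straight down
- offcut: short sawn dark wood offcut, 86x39x20 mm, loose, lying to the right of the controller; origin: centre of its underside. Leave alone.
- offcut2: short sawn dark wood offcut, 102x40x22 mm, loose, lying to the left of the controller; origin: centre of its underside. Leave alone.
- tin: closed grey tin box, 87x116x39 mm, loose, to the right; origin: centre of its underside. Leave alone.
- crust: small dark crust disc, about 92 mm across, 21 mm thick, loose, front right; origin: centre of its underside. Leave alone.

How it is judged:
On the way, in this order (a step that is already met when the one before it is completed fails the run):
1. the needle stands still level with the tall ball-headed clip, the start button not yet pressed (y of needle_mid in the frame of post_clip between -0.003 and 0.003 m and velocity of joint thumbwheel between -0.05 and 0.05 rad/s and value of joint start_button below 0.002 m), for 0.3 s.
2. the start button is pushed right down (value of joint start_button above 0.005 m), for 0.05 s.
At the end, for the whole second after the job is handed in: The needle stands within 3 mm of the tall ball-headed clip along the scale and is still, and the start button has come back up (y of needle_mid in the frame of post_clip between -0.003 and 0.003 m and value of joint start_button below 0.0015 m and velocity of joint thumbwheel between -0.05 and 0.05 rad/s); the robot touches nothing.
It fails at once if the wheel is pressed with more than 14 N (contact force between anything else and wheel_fork above 14 N).
It fails at once if the start button is pushed while the needle is more than 4 mm off the tall clip (value of joint start_button above 0.003 m and not (y of needle_mid in the frame of post_clip between -0.004 and 0.004 m)).
It fails at once if the controller is hit or pressed with more than 40 N (contact force between the arm and blower_box above 40 N).
It fails at once if one of the loose things lying round the controller is moved by more than 20 mm (distance of any of offcut, offcut2, tin, crust from where it was at the start of the episode above 0.02 m).
It also fails if it takes over 48 s, if anything falls off the work surface, if the arm or the gripper's body presses on something with over 40 N, if the wrist force passes 120 N, or if a joint passes its speed limit or range.

ROBOT

A 6-joint arm with a two-finger parallel gripper is mounted at the origin on the work surface; the furniture and walls round the work are solid. World frame = base frame: x ahead of the robot, y to its left, z up, the work surface at z = 0. Lengths are in m, angles in rad, forces in N, time in s.
With the tool pointing down it reaches from about 0.35 to 0.725 m from the base axis. Payload 6 kg.
Tool frame: the origin (TCP) lies between the finger pads; the fingertips stand 14 mm ahead of it and the grasp point (between the pads) lies 5 mm behind it; z points along the fingers, x is the direction in which the jaws open and shut, and the axes are right-handed (so a half turn about z gives the same grasp; the last joint's range is limited). The gripper opens to 85 mm and grips with 20 to 120 N. Pads are 22 mm wide; open, the fingers measure 114 mm over their backs; the gripper's body (76 mm by 85 mm) begins 54 mm behind the grasp point. The pads swing forward as they close: fully open they stand 13 mm farther back than shut.
Start: joints at [-0.953, 0.04, 0.085, 0, -1.615, -0.334], TCP at [0.168, -0.576, 0.245] pointing down, gripper open.
Joint ranges: [-2.56, 2.56], [-1.29, 2.01], [-1.08, 1.49], [-3.29, 1.98], [-2.81, -0.18], [-2.99, 2.99]. Speed limits (rad/s): [2.57, 2.57, 3.01, 3.14, 3.14, 3.14].

INTERFACE

Orientations are given as a unit quaternion [w, x, y, z].
In Python, from workcell import r gives the robot as it stands.
- The arm moves only by the tool step_arm, never from a script. Its argument "increments" is a list of rows, each a list of 5 numbers: the gripper command: -1 is fully open, 1 is shut, values between are in proportion, then the shift along the tool's x, y, z in m, then the turn about the tool's z in degrees. In form: [[claw, tx, ty, tz, roll], ...]. A call has 1 to 12 rows; each row is the pose to reach, as a shift and turn from the pose measured when the call began, along the tool's axes at that moment; what a row does not reach only later rows make up. A row lasts 1/10 s, in which the tool goes at most 50 mm and 8.59 degrees, less where a joint would pass 70% of its speed; a pose out of reach is approached as far as the arm can. A call with a gripper value outside its range is refused whole. The fingers move at their own pace and stop on an object; the grip force is fixed at half the most. Time passes only in rows, so rows that repeat a pose let the fingers close. It gives the time, the measured TCP pose, the force and the opening at its end, in the units of the state.
- r.sense(): the state, without advancing time (a new reading comes with each control period).
- r.snapshot(name): name is "scene" or "top"; returns the picture (480x640x3 uint8, blue, green, red); there is no depth.
- r.camera_model(name): a dict with "fx", "fy", "cx", "cy" (pixels), "T" (4x4, takes a point from camera to world coordinates). Camera axes: x right, y up, looking along -z (the intrinsics and any distortion apply to the point x, -y, -z); pixel columns grow to the right and rows downward; lengths in m; the calibration is good to about 2 mm. A picture is of the moment at which its call begins. camera_model takes no time and is no camera call.
- r.finish_job(): hands the job in, once; it reports no verdict.
Trained networks look in the newest picture that a camera, given by its name, has taken for a name from the list of things; names that differ only in an ending like _2 or _b are one class to them, and where a whole thing is asked for, a point or a joint stands for the part that bears it (a point fixed in the world has none). Each returns a list of dicts, best first, with "conf" (0 to 1); they miss things now and then, are a little off and sometimes report something else, mostly with a low value. They report only what shows in the picture. A call takes as long as a camera call.
- r.boxes_of(camera, name): "position" ([column, row] in pixels, amid what is visible of it).
- r.trace(camera, name): "region" (480x640 bool, what is visible of it) and "position" ([column, row] in pixels, amid what is visible of it).
- r.mark_of(camera, name): "position" ([column, row] in pixels: a listed point, or the origin of a listed thing).
The state is a dict: "time_s": time; "q": joint angles; "joint_velocities": joint speeds; "effort": joint torques, N m; "ee_pos": TCP position; "eef_rot": TCP orientation; "wrist_force": force on the tool from outside, world axes, zero at the start; "moment": the same for the moment, N m; "width": finger opening in m.
Only numpy, scipy, OpenCV 4.12 (cv2) and the standard library are available. Lean on these libraries where they do the work, as an engineer would, in place of code of your own. Each camera call takes 0.05 s, during which the arm holds its last target.

## Working session

There is one attempt and no reset: what is moved stays moved. The work goes in short steps, Python scripts to look and compute and a tool call to move; the robot and the scene stay as the last step left them, time stands still between calls to the robot, and variables do not carry over. Pictures are saved under pics/ and viewed, and the job is handed in when it is done.

Besides the shell and the picture viewer there is one more tool, called as name([rows], argument=value, ...), one row to a line, values as JSON. step_arm: Moves the arm, as the interface text tells. Its arguments: {"type":"object","properties":{"increments":{"type":"array"}},"required":["increments"]}

```bash
ls; mkdir -p pics
cat > h.py <<'E'
import numpy as np, cv2
from workcell import r
def proj(cam,P):
    m=r.camera_model(cam);T=np.array(m["T"]);p=np.linalg.inv(T)@np.r_[P,1]
    return np.array([m["cx"]+m["fx"]*p[0]/-p[2], m["cy"]+m["fy"]*(-p[1])/-p[2]])
def ray(cam,uv):
    m=r.camera_model(cam);T=np.array(m["T"])
    d=np.array([(uv[0]-m["cx"])/m["fx"],-(uv[1]-m["cy"])/m["fy"],-1.])
    return T[:3,3],T[:3,:3]@d
def atz(cam,uv,z):
    o,d=ray(cam,uv);return o+d*(z-o[2])/d[2]
E
python3 - <<'E'
from h import *
print(r.sense())
for c in("scene","top"):
    m=r.camera_model(c);print({k:(np.round(v,3).tolist()) for k,v in m.items()})
    cv2.imwrite(f"pics/{c}0.png",r.snapshot(c))
    for n in("blower_box","slot_mid","needle_mid","post_clip","block_clip","start_button_top","wheel_fork","thumbwheel"):
        print(c,n,[(np.round(x["position"],1).tolist(),round(x["conf"],2)) for x in r.mark_of(c,n)][:3] if n!="thumbwheel" else [(np.round(x["position"],1).tolist(),round(x["conf"],2)) for x in r.boxes_of(c,n)][:3])
print(r.sense()["time_s"])
E
```

```text
pics
{'time_s': 0.0, 'q': array([-9.53308587e-01,  4.08360945e-02,  8.38105699e-02, -4.96289050e-04,
       -1.61554297e+00, -3.33699010e-01]), 'joint_velocities': array([-0.00055049, -0.00215231,  0.00126937,  0.000845  ,  0.00184005,
       -0.00057095]), 'effort': array([-1.11989790e-03, -3.68192017e+01,  3.47416520e+01,  6.93235472e+00,
       -5.28884644e-03, -3.11103531e-05]), 'ee_pos': array([ 0.16799411, -0.57567026,  0.24425858]), 'eef_rot': array([-7.68322575e-04,  5.99993194e-01,  8.00004576e-01,  5.06247338e-04]), 'wrist_force': array([-0.1943256 ,  0.15343921,  0.25980974]), 'moment': array([-0.0241883,  0.0203042, -0.0260249]), 'width': 0.08528642742849446}
{'fx': 619.547, 'fy': 619.547, 'cx': 323.597, 'cy': 241.962, 'T': [[-0.843, 0.293, -0.451, -0.158], [-0.538, -0.435, 0.722, 0.977], [0.015, 0.851, 0.525, 0.896], [0.0, 0.0, 0.0, 1.0]]}
scene blower_box [([281.6, 307.7], 0.87), ([222.7, 345.2], 0.2)]
scene slot_mid [([275.4, 280.5], 0.68)]
scene needle_mid [([225.0, 346.6], 0.68)]
scene post_clip [([360.3, 211.3], 0.74), ([307.7, 254.7], 0.65), ([249.5, 273.8], 0.36)]
scene block_clip []
scene start_button_top [([308.7, 254.2], 0.43)]
scene wheel_fork [([423.0, 250.3], 0.44)]
scene thumbwheel [([273.7, 281.8], 0.57), ([278.3, 279.7], 0.38)]
{'fx': 574.464, 'fy': 574.464, 'cx': 320.037, 'cy': 236.734, 'T': [[0.112, 0.972, -0.205, 0.272], [-0.994, 0.111, -0.02, -0.124], [0.003, 0.206, 0.979, 1.261], [0.0, 0.0, 0.0, 1.0]]}
top blower_box [([257.7, 225.8], 0.88)]
top slot_mid [([232.4, 225.9], 0.57)]
top needle_mid []
top post_clip [([232.7, 190.7], 0.45)]
top block_clip [([252.9, 195.7], 0.46), ([233.8, 234.6], 0.45)]
top start_button_top [([280.7, 236.5], 0.5)]
top wheel_fork [([237.2, 234.9], 0.67)]
top thumbwheel [([231.4, 227.3], 0.66), ([251.0, 219.2], 0.33)]
0.9
```

Run:
```python
import cv2
a=cv2.imread("pics/scene0.png");cv2.imwrite("pics/s_crop.png",cv2.resize(a[190:350,180:380],None,fx=4,fy=4)[:600,:800] if 0 else cv2.resize(a[195:345,180:380],(800,600),interpolation=cv2.INTER_CUBIC))
a=cv2.imread("pics/top0.png");cv2.imwrite("pics/t_crop.png",cv2.resize(a[150:300,160:360],(800,600),interpolation=cv2.INTER_CUBIC))
```

```text
(no output)
```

View pics/scene0.png

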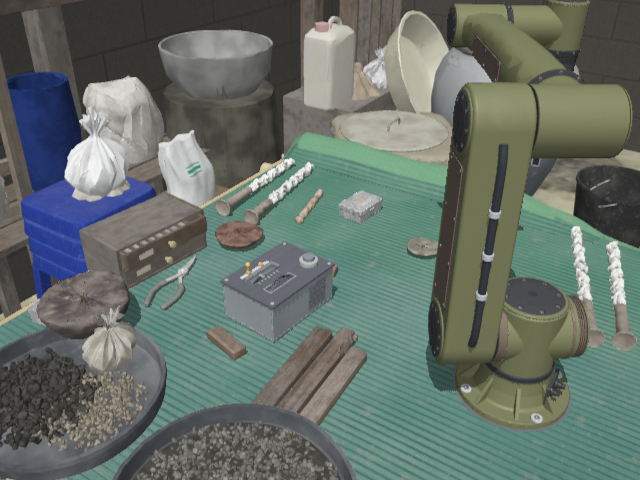

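View pics/top0.png

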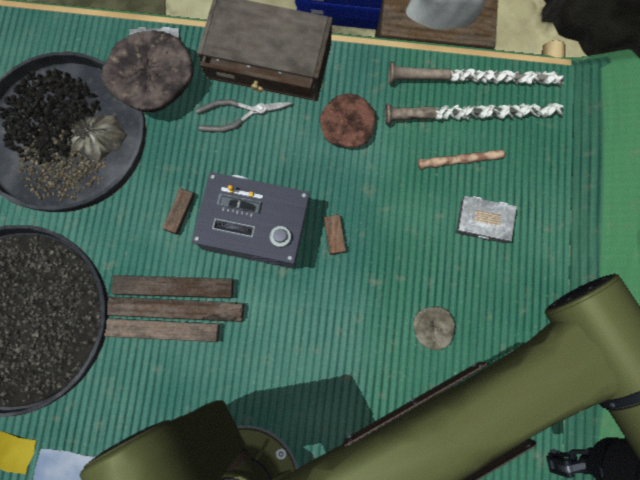

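```bash
sleep 1
```

```text
(no output)
```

View pics/s_crop.png

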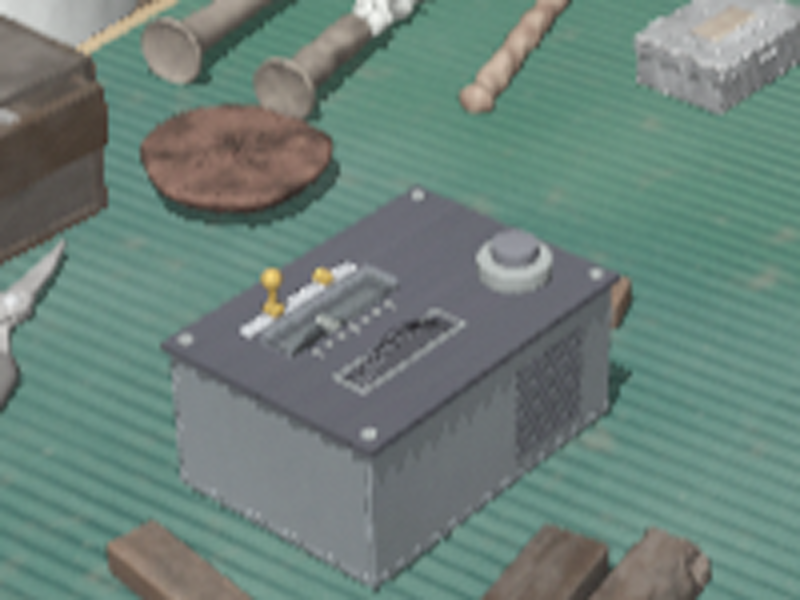

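View pics/t_crop.png

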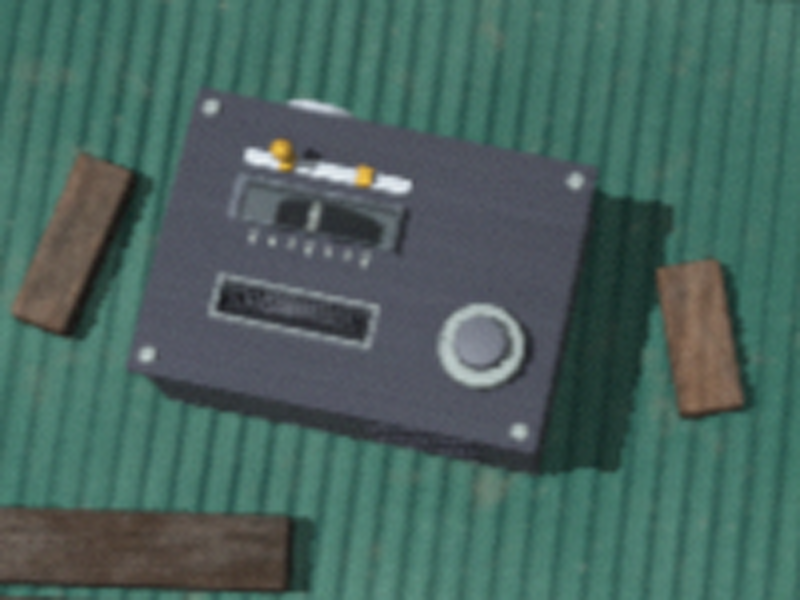

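```bash
cat > fit.py <<'E'
from h import *
from scipy.optimize import least_squares
top=np.array([[203,90],[597,172],[535,455],[130,370]])/4+[160,150]
sc=np.array([[163,347],[418,187],[620,277],[370,452]])/4+[180,195]
C=np.array([[78,108],[78,-108],[-78,-108],[-78,108]])/1e3
def b2w(p,b):
    x,y,t=p[:3];c,s=np.cos(t),np.sin(t);return np.array([x+c*b[0]-s*b[1],y+s*b[0]+c*b[1],b[2]])
for cams in(("top",),("scene",),("top","scene")):
    def f(p):
        o=[]
        for c,uv in(("top",top),("scene",sc)):
            if c in cams:
                for k in range(4):o+=list(proj(c,b2w(p,np.r_[C[k]*p[3],.1]))-uv[k])
        return o
    s=least_squares(f,[.45,0,0,1]);print(cams,s.x.round(4),np.round(s.fun,1))
p=s.x
for n,b in dict(slot=(-.03,.03,.1),btn=(-.03,-.07,.115),lens=(.022,.03,.1),needle0=(.022,.03,.1)).items():
    w=b2w(p,b);print(n,w.round(4),proj("top",w).round(1),proj("scene",w).round(1))
np.save("p.npy",p)
E
python3 fit.py
```

```text
('top',) [ 0.5399  0.0457 -0.0958  0.9872] [ 0.1  0.1  0.2 -0.2 -0.2 -0.  -0.   0. ]
('scene',) [ 0.5388  0.0493 -0.0966  0.991 ] [-0.1 -0.6 -0.   0.2 -0.1 -0.   0.2  0.4]
('top', 'scene') [ 0.5399  0.0467 -0.0963  0.9899] [-0.5 -0.1 -0.1 -0.3 -0.6  0.1 -0.7  0.   0.4 -1.3  0.2 -0.4 -0.  -0.7
  0.6 -0.5]
slot [0.513  0.0795 0.1   ] [233.6 228.2] [280.5 282.6]
btn [ 0.5033 -0.0201  0.115 ] [280.2 236.5] [309.1 257.8]
lens [0.5647 0.0745 0.1   ] [239.5 204.5] [263.2 274.1]
needle0 [0.5647 0.0745 0.1   ] [239.5 204.5] [263.2 274.1]
```

```bash
cat >> h.py <<'E'
def w2b(p,w):
    x,y,t=p[:3];c,s=np.cos(t),np.sin(t);d=w-np.array([x,y,0]);return np.array([c*d[0]+s*d[1],-s*d[0]+c*d[1],w[2]])
def tri(a,b):
    o1,d1=ray("top",a);o2,d2=ray("scene",b)
    M=np.array([d1,-d2]).T;k=np.linalg.lstsq(M,o2-o1,rcond=None)[0]
    A,B=o1+k[0]*d1,o2+k[1]*d2;return (A+B)/2,np.linalg.norm(A-B)
E
python3 - <<'E'
from h import *
p=np.load("p.npy")
for n,t,s in(("ball",(281,149),(271,278)),("foot",(287,165),(275,310)),("block",(365,176),(322,276)),("needle",(314,217),(330,323)),("button",(483,343),(516,247))):
    t=np.array(t)/4+[160,150];s=np.array(s)/4+[180,195]
    w,e=tri(t,s);print(n,(w2b(p,w)*1e3).round(1),round(e*1e3,1))
    for z in(.09,.095,.1,.105,.115,.125): print(z,(w2b(p,atz("top",t,z))*1e3).round(1)[:2],(w2b(p,atz("scene",s,z))*1e3).round(1)[:2])
q=r.sense();from scipy.spatial.transform import Rotation as R
w,x,y,z=q["eef_rot"];print(R.from_quat([x,y,z,w]).as_matrix().round(3))
E
```

```text
ball [ 47.2  51.9 126.8] 0.3
0.09 [57. 60.] [86.8 13.2]
0.095 [55.7 58.9] [81.4 18.5]
0.1 [54.4 57.8] [76.  23.7]
0.105 [53.  56.7] [70.6 29. ]
0.115 [50.4 54.5] [59.8 39.5]
0.125 [47.8 52.4] [49. 50.]
foot [ 45.3  51.6 105.7] 0.5
0.09 [49.1 54.8] [62.1 35.6]
0.095 [47.8 53.7] [56.8 40.7]
0.1 [46.5 52.7] [51.6 45.8]
0.105 [45.2 51.6] [46.3 50.9]
0.115 [42.7 49.5] [35.8 61.1]
0.125 [40.1 47.3] [25.3 71.3]
block [ 47.8  10.3 106.3] 0.6
0.09 [51.8 13. ] [65.3 -7.1]
0.095 [50.5 12.1] [60.  -1.8]
0.1 [49.2 11.2] [54.7  3.6]
0.105 [47.9 10.4] [49.5  9. ]
0.115 [45.3  8.6] [38.9 19.7]
0.125 [42.8  6.8] [28.4 30.5]
needle [22.4 32.5 96.9] 0.8
0.09 [24.4 34.1] [28.9 25.2]
0.095 [23.2 33.1] [23.9 30.4]
0.1 [22.  32.1] [18.8 35.6]
0.105 [20.8 31.2] [13.8 40.8]
0.115 [18.5 29.2] [ 3.7 51.1]
0.125 [16.2 27.2] [-6.4 61.5]
button [-28.6 -71.  116.9] 0.3
0.09 [-23.3 -68. ] [  -2.7 -103.1]
0.095 [-24.3 -68.5] [ -7.5 -97.2]
0.1 [-25.2 -69.1] [-12.4 -91.2]
0.105 [-26.2 -69.6] [-17.2 -85.2]
0.115 [-28.2 -70.7] [-26.9 -73.3]
0.125 [-30.1 -71.8] [-36.6 -61.3]
[[-0.28  0.96 -0.  ]
 [ 0.96  0.28  0.  ]
 [ 0.   -0.   -1.  ]]
```

```bash
cat >> h.py <<'E'
def Rm():
    from scipy.spatial.transform import Rotation as R
    s=r.sense();w,x,y,z=s["eef_rot"];return s,R.from_quat([x,y,z,w]).as_matrix()
def b2w(p,b):
    x,y,t=p[:3];c,s=np.cos(t),np.sin(t);return np.array([x+c*b[0]-s*b[1],y+s*b[0]+c*b[1],b[2]])
def to(b):
    "shift in tool axes mm to put TCP at box point b (m)"
    p=np.load("p.npy");s,M=Rm()
    yawx=np.degrees(np.arctan2(M[1,0],M[0,0]));want=np.degrees(p[2])+180
    rt=(yawx-want+180)%360-180
    print("t",s["time_s"],"box",(w2b(p,s["ee_pos"])*1e3).round(1),"F",s["wrist_force"].round(2),"shift",(M.T@(b2w(p,b)-s["ee_pos"])*1e3).round(1),"roll",round(rt,2),"w",s["width"])
E
python3 -c "
from h import *
to([-.03,.021,.165])"
```

```text
t 0.9 box [-310.4 -655.6  245.3] F [0.28 0.01 1.08] shift [524.3 511.3  80.3] roll -68.23 w 0.08551811921689062
```

step_arm([
  [1, 0.033, 0.032, 0.003, -4],
  [1, 0.066, 0.064, 0.006, -8],
  [1, 0.099, 0.096, 0.009, -13],
  [1, 0.132, 0.128, 0.012, -17],
  [1, 0.165, 0.16, 0.015, -22],
  [1, 0.197, 0.192, 0.018, -26],
  [1, 0.23, 0.224, 0.02, -31],
  [1, 0.263, 0.256, 0.02, -35],
  [1, 0.296, 0.288, 0.02, -40],
  [1, 0.329, 0.32, 0.02, -45],
  [1, 0.362, 0.352, 0.02, -50],
  [1, 0.395, 0.384, 0.02, -54],
])

```text
time_s: 2.1
ee_pos: [0.4266, -0.0873, 0.2258]
eef_rot: [0.001, 0.169, 0.986, 0.0]
wrist_force: [0.3, -1.0, 0.4]
width: 0.0001
```

```bash
python3 -c "
from h import *
to([-.03,.021,.165])"
```

```text
t 2.1 box [-100.  -144.3  225.8] F [ 0.26 -1.    0.38] shift [-27.8 177.3  61. ] roll -14.0 w 6.58187609010211e-05
```

step_arm([
  [1, -0.006, 0.04, 0.008, -5],
  [1, -0.012, 0.08, 0.016, -10],
  [1, -0.02, 0.12, 0.03, -14],
  [1, -0.025, 0.155, 0.045, -14],
  [1, -0.028, 0.177, 0.06, -14],
  [1, -0.028, 0.177, 0.061, -14],
  [1, -0.028, 0.177, 0.061, -14],
])

```text
time_s: 2.8
ee_pos: [0.512, 0.0703, 0.1646]
eef_rot: [0.0, 0.048, 0.999, -0.0]
wrist_force: [-0.3, 0.3, 0.2]
width: -0.0003
```

```bash
python3 -c "
from h import *
to([-.03,.021,.13])
print(r.sense()['q'])
for c in('scene','top'): cv2.imwrite('pics/%s1.png'%c,r.snapshot(c))
a=cv2.imread('pics/scene1.png');b=cv2.imread('pics/top1.png')
cv2.imwrite('pics/c1.png',np.hstack([cv2.resize(a[195:345,200:333],(400,450)),cv2.resize(b[150:300,180:313],(400,450))]))
"
```

```text
t 2.8 box [-30.1  20.8 164.6] F [-0.3   0.33  0.18] shift [-0.1  0.3 34.6] roll 0.04 w -0.00028657494097744
[ 5.26898826e-01 -1.79210249e-01 -2.70218308e-01  6.20743517e-04
 -1.47968134e+00 -6.22479952e-01]
```

View pics/c1.png

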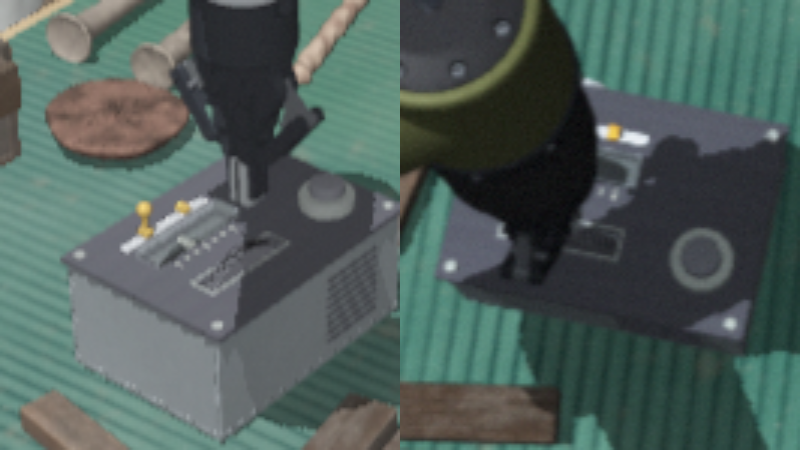

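step_arm([
  [1, 0, 0.001, 0.02, 0],
  [1, 0, 0.002, 0.033, 0],
  [1, 0, 0.002, 0.0355, 0],
  [1, 0, 0.002, 0.036, 0],
  [1, 0, 0.002, 0.036, 0],
])

```text
time_s: 3.4
ee_pos: [0.5129, 0.0716, 0.1308]
eef_rot: [0.002, 0.048, 0.999, 0.0]
wrist_force: [0.3, -0.3, 0.2]
width: 0.0002
```

step_arm([
  [1, 0, 0, 0.0005, 0],
  [1, 0, 0, 0.001, 0],
  [1, 0, 0, 0.0015, 0],
  [1, 0, 0, 0.0015, 0],
])

```text
time_s: 3.8
ee_pos: [0.5129, 0.0716, 0.1293]
eef_rot: [0.002, 0.048, 0.999, 0.0]
wrist_force: [0.0, 0.9, 0.5]
width: -0.0004
```

step_arm([
  [1, 0, 0, 0.0005, 0],
  [1, 0, 0, 0.001, 0],
  [1, 0, 0, 0.001, 0],
  [1, 0, 0, 0.001, 0],
])

```text
time_s: 4.2
ee_pos: [0.5129, 0.0716, 0.1283]
eef_rot: [0.002, 0.048, 0.999, 0.0]
wrist_force: [-0.1, -0.2, -0.6]
width: -0.0002
```

step_arm([
  [1, 0, 0, 0.0005, 0],
  [1, 0, 0, 0.001, 0],
  [1, 0, 0, 0.0015, 0],
  [1, 0, 0, 0.0015, 0],
])

```text
time_s: 4.6
ee_pos: [0.5129, 0.0716, 0.1267]
eef_rot: [0.002, 0.048, 0.999, 0.0]
wrist_force: [-0.2, -0.7, -0.6]
width: 0.0003
```

step_arm([
  [1, 0, 0, 0.0005, 0],
  [1, 0, 0, 0.001, 0],
  [1, 0, 0, 0.001, 0],
])

```text
time_s: 4.9
ee_pos: [0.513, 0.0716, 0.1259]
eef_rot: [0.002, 0.048, 0.999, 0.0]
wrist_force: [0.3, 0.1, 0.8]
width: -0.0002
```

step_arm([
  [1, 0, 0, 0.0005, 0],
  [1, 0, 0, 0.001, 0],
  [1, 0, 0, 0.001, 0],
])

```text
time_s: 5.2
ee_pos: [0.5131, 0.0716, 0.1254]
eef_rot: [0.002, 0.048, 0.999, 0.0]
wrist_force: [-0.8, 1.3, 3.5]
width: -0.0002
```

step_arm([
  [1, 0, 0, 0.0005, 0],
  [1, 0, 0, 0.001, 0],
  [1, 0, 0, 0.001, 0],
])

```text
time_s: 5.5
ee_pos: [0.5133, 0.0715, 0.125]
eef_rot: [0.003, 0.048, 0.999, 0.0]
wrist_force: [-2.7, 0.8, 6.2]
width: 0.0001
```

step_arm([
  [1, 0, 0.001, 0.0007, 0],
  [1, 0, 0.002, 0.0007, 0],
  [1, 0, 0.0035, 0.0007, 0],
  [1, 0, 0.005, 0.0007, 0],
  [1, 0, 0.0065, 0.0007, 0],
  [1, 0, 0.008, 0.0007, 0],
])

```text
time_s: 6.1
ee_pos: [0.5141, 0.0788, 0.1249]
eef_rot: [0.003, 0.048, 0.999, -0.0]
wrist_force: [-3.1, -2.8, 5.6]
width: -0.0002
```

```bash
cat > look.py <<'E'
import sys
from h import *
k=sys.argv[1]
to([-.03,.022,.13])
a=r.snapshot('scene');b=r.snapshot('top')
cv2.imwrite(f'pics/scene{k}.png',a);cv2.imwrite(f'pics/top{k}.png',b)
cv2.imwrite(f'pics/c{k}.png',np.hstack([cv2.resize(a[240:300,230:280],(400,480),interpolation=cv2.INTER_CUBIC),cv2.resize(b[180:240,210:260],(400,480),interpolation=cv2.INTER_CUBIC)]))
E
python3 look.py 2
```

```text
t 6.1 box [-28.8  29.4 124.9] F [-3.13 -2.8   5.57] shift [ 1.1 -7.4 -5.1] roll -0.03 w -0.00018948633964831546
```

View pics/c2.png

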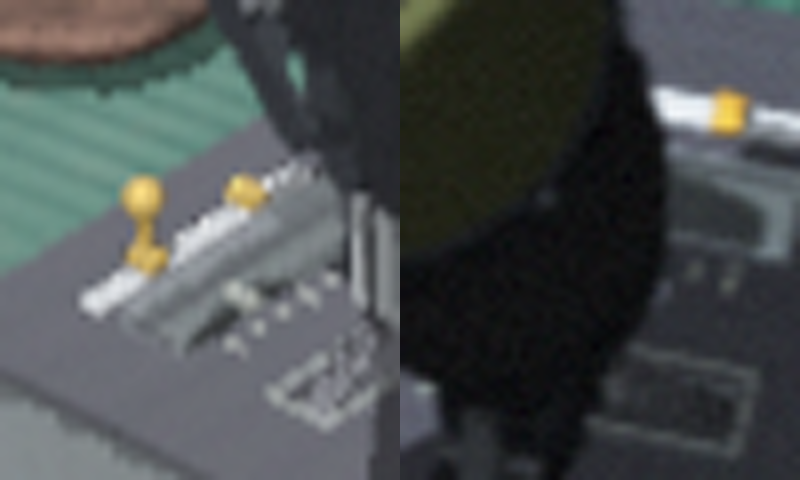

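```bash
cat >> h.py <<'E'
def ny(uv,cam="scene",x=.0224):
    p=np.load("p.npy");o,d=ray(cam,uv);n=np.array([np.cos(p[2]),np.sin(p[2]),0])
    k=(x-n@(o-np.array([p[0],p[1],0])))/(n@d);return (w2b(p,o+k*d)*1e3).round(1)
E
python3 -c "
from h import *
print(ny((262.5,275.75)),ny((260,276.6)))
p=np.load('p.npy')
for y in(32,42,51.7): print(y,proj('scene',b2w(p,[.0224,y/1e3,.06+np.sqrt(.037**2-((y-30)/1e3)**2)])))"
```

```text
[22.4 31.9 96.5] [22.4 40.  98.5]
32 [262.47023241 275.58702767]
42 [259.45931874 278.26979197]
51.7 [256.57350683 282.04307703]
```

step_arm([
  [1, 0.0003, 0.001, 0.0008, 0],
  [1, 0.0005, 0.0025, 0.0008, 0],
  [1, 0.0005, 0.004, 0.0008, 0],
  [1, 0.0005, 0.0055, 0.0008, 0],
  [1, 0.0005, 0.007, 0.0008, 0],
  [1, 0.0005, 0.008, 0.0008, 0],
])

```text
time_s: 6.8
ee_pos: [0.5145, 0.0861, 0.1249]
eef_rot: [0.003, 0.048, 0.999, -0.001]
wrist_force: [-1.3, -1.6, 6.7]
width: -0.0003
```

```bash
python3 look.py 3
```

```text
t 6.8 box [-29.1  36.8 124.9] F [-1.35 -1.63  6.73] shift [  0.9 -14.8  -5.1] roll -0.04 w -0.0003165363012622433
```

View pics/c3.png

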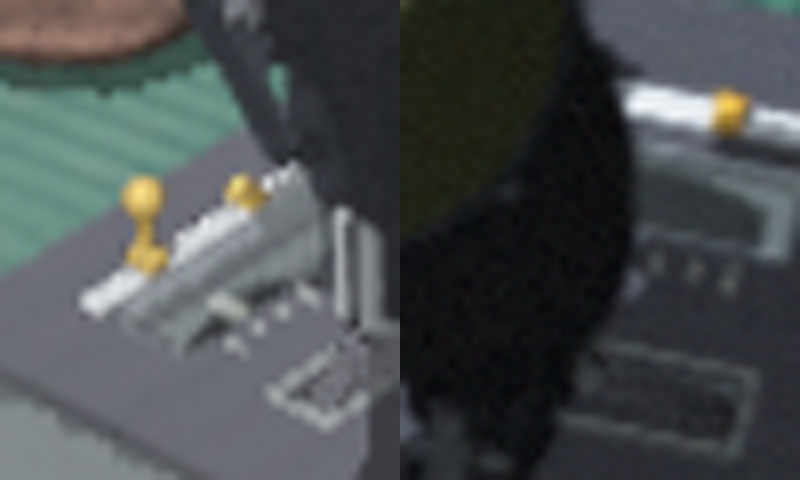

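step_arm([
  [1, 0, 0, -0.003, 0],
  [1, 0, 0, -0.006, 0],
  [1, 0.001, -0.007, -0.006, 0],
  [1, 0.001, -0.014, -0.006, 0],
  [1, 0.001, -0.015, -0.006, 0],
  [1, 0.001, -0.015, -0.003, 0],
  [1, 0.001, -0.015, -0.0025, 0],
  [1, 0.001, -0.015, -0.0025, 0],
])

```text
time_s: 7.7
ee_pos: [0.512, 0.0714, 0.127]
eef_rot: [0.003, 0.048, 0.999, -0.001]
wrist_force: [0.6, -0.4, 0.2]
width: -0.0
```

```bash
python3 look.py 4
```

```text
t 7.7 box [-30.2  21.9 127. ] F [ 0.59 -0.36  0.21] shift [-0.2  0.1 -3. ] roll -0.04 w -8.239133662555804e-06
```

View pics/c4.png

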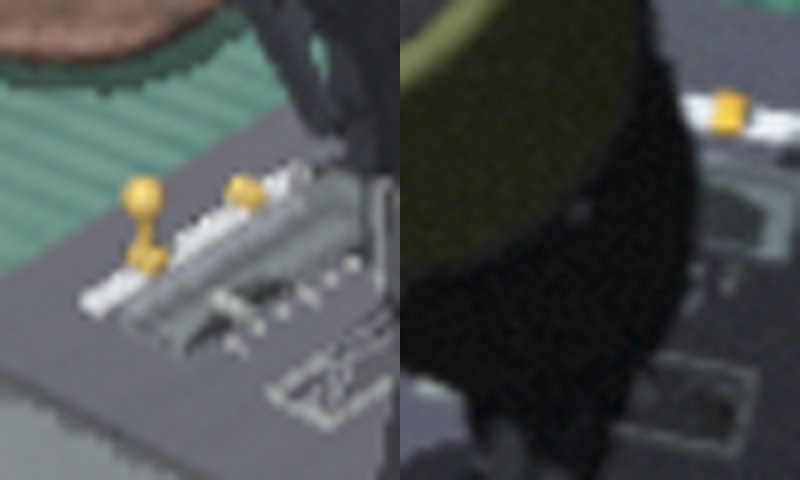

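step_arm([
  [1, 0, 0, 0.001, 0],
  [1, 0, 0, 0.0018, 0],
  [1, 0, 0, 0.0024, 0],
  [1, 0, 0, 0.0024, 0],
])

```text
time_s: 8.2
ee_pos: [0.5123, 0.0716, 0.1254]
eef_rot: [0.003, 0.048, 0.999, -0.001]
wrist_force: [-0.8, -0.4, 3.3]
width: -0.0
```

step_arm([
  [1, 0, 0, 0.0007, 0],
  [1, 0, 0, 0.0012, 0],
  [1, 0, 0.0012, 0.0013, 0],
  [1, 0.0003, 0.0025, 0.0013, 0],
  [1, 0.0003, 0.004, 0.0013, 0],
  [1, 0.0005, 0.0055, 0.0013, 0],
  [1, 0.0005, 0.007, 0.0013, 0],
  [1, 0.0005, 0.0085, 0.0013, 0],
  [1, 0.0005, 0.01, 0.0013, 0],
  [1, 0.0005, 0.011, 0.0013, 0],
])

```text
time_s: 9.2
ee_pos: [0.5132, 0.0818, 0.125]
eef_rot: [0.004, 0.048, 0.999, -0.002]
wrist_force: [-0.3, -2.9, 6.5]
width: -0.0002
```

```bash
python3 look.py 5
```

```text
t 9.2 box [-29.9  32.3 125. ] F [-0.3  -2.95  6.51] shift [  0.  -10.3  -5. ] roll -0.03 w -0.00018931013036114258
```

View pics/c5.png

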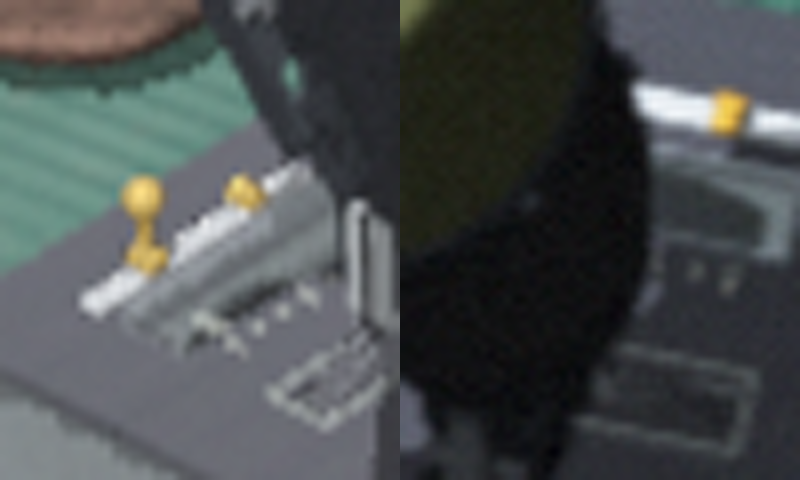

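step_arm([
  [1, 0, 0, -0.003, 0],
  [1, 0, 0, -0.02, 0],
  [1, 0, -0.03, -0.04, 0],
  [1, 0, -0.07, -0.045, 0],
  [1, 0, -0.105, -0.045, 0],
  [1, 0, -0.105, -0.045, 0],
  [1, 0, -0.105, -0.045, 0],
])

```text
time_s: 10.0
ee_pos: [0.5025, -0.0229, 0.1698]
eef_rot: [0.004, 0.049, 0.999, -0.001]
wrist_force: [-0.9, -0.5, 0.3]
width: 0.0004
```

```bash
python3 look.py 6
```

```text
t 10.0 box [-30.5 -72.9 169.8] F [-0.86 -0.47  0.29] shift [-0.  95.  39.6] roll -0.12 w 0.0003577362110562877
```

View pics/c6.png

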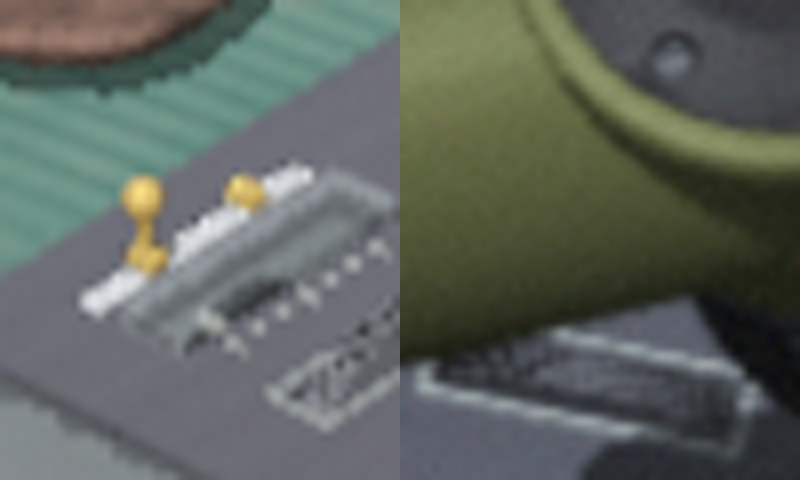

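step_arm([
  [1, 0.015, -0.04, -0.03, 0],
  [1, 0.03, -0.08, -0.06, 0],
  [1, 0.045, -0.12, -0.06, 0],
  [1, 0.06, -0.16, -0.06, 0],
  [1, 0.075, -0.2, -0.06, 0],
  [1, 0.075, -0.2, -0.06, 0],
  [1, 0.075, -0.2, -0.06, 0],
])

```text
time_s: 10.8
ee_pos: [0.4084, -0.2136, 0.2295]
eef_rot: [0.004, 0.049, 0.999, -0.001]
wrist_force: [-0.1, 0.0, 0.0]
width: -0.0002
```

```bash
python3 look.py 7; python3 -c "
import cv2,numpy as np
from h import r
for c in('scene','top'):
  for n in('needle_mid','post_clip'): print(c,n,[(np.round(x['position'],1).tolist(),round(x['conf'],2)) for x in r.mark_of(c,n)][:3])"
```

```text
t 10.8 box [-106.  -271.8  229.5] F [-0.13  0.02  0.  ] shift [-74.9 294.1  99.4] roll -0.07 w -0.00023922391471788487
scene needle_mid []
scene post_clip [([246.7, 271.0], 0.47)]
top needle_mid []
top post_clip [([231.3, 190.0], 0.6), ([180.6, 213.1], 0.21)]
```

View pics/c7.png

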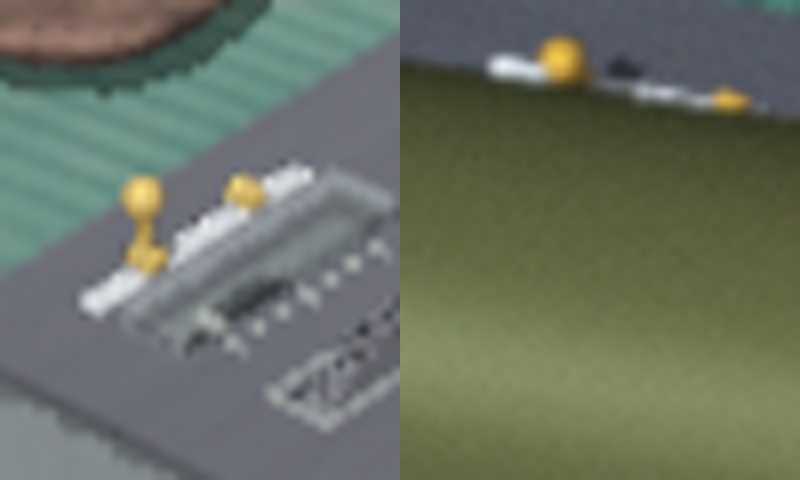

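step_arm([
  [1, 0.02, -0.045, 0, 0],
  [1, 0.04, -0.09, 0, 0],
  [1, 0.06, -0.135, 0, 0],
  [1, 0.08, -0.18, 0, 0],
  [1, 0.1, -0.225, 0, 0],
  [1, 0.1, -0.225, 0, 0],
])

```text
time_s: 11.7
ee_pos: [0.2853, -0.4304, 0.2286]
eef_rot: [0.002, 0.05, 0.999, -0.001]
wrist_force: [0.6, 0.3, 0.4]
width: 0.0
```

```bash
python3 look.py 8
```

```text
t 11.7 box [-207.6 -499.4  228.6] F [0.57 0.28 0.4 ] shift [-175.2  522.3   98.3] roll -0.22 w 4.402160524620457e-05
```

View pics/c8.png

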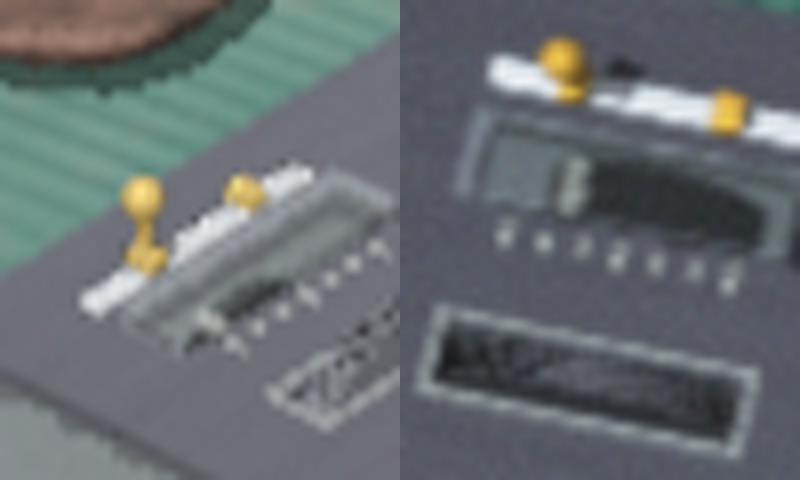

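```bash
python3 - <<'E'
from h import *
p=np.load("p.npy")
for n,t,s in(("ball",(230.4,187.25),(247.75,264.6)),("foot",(231.6,191.6),(248.4,272.25)),("needle",(231.75,203.4),(256.25,280.9))):
    w,e=tri(t,s);print(n,(w2b(p,w)*1e3).round(1),round(e*1e3,1),"topY@x",ny(t,"top",.0224 if n=="needle" else .0465))
for z in(.088,.09,.092,.095):print(z,(w2b(p,atz("top",(231.75,203.4),z))*1e3).round(1))
E
python3 - <<'E'
import cv2,numpy as np
b=cv2.imread("pics/top8.png");s=cv2.imread("pics/scene8.png")
print(b[196:212,224:240].sum(2)//3)
cv2.imwrite("pics/z8.png",np.hstack([cv2.resize(b[180:210,220:250],(400,400),interpolation=cv2.INTER_NEAREST),cv2.resize(s[260:290,242:272],(400,400),interpolation=cv2.INTER_NEAREST)]))
E
```

```text
ball [ 47.4  51.7 126.3] 0.3 topY@x [ 46.5  50.9 130.2]
foot [ 44.9  52.  106.5] 2.0 topY@x [46.5 53.4 96.9]
needle [24.2 49.1 90.4] 2.5 topY@x [22.4 47.7 93.5]
0.088 [23.7 48.9 88. ]
0.09 [23.2 48.5 90. ]
0.092 [22.7 48.  92. ]
0.095 [22.  47.4 95. ]
[[ 84  85  86  98 104 105 104 106 105 103 110 110 101  95  91  94]
 [103 100  96  91  90  84  85  88  90  94 100 102 103 105 102  96]
 [110 110 107 108 106 106  98  96  87  84  83  83  86  87  90  92]
 [111 111 112 111 111 110 106 109 107  87  79  82  82  79  82  78]
 [113 112 112 115 110  98 104 131 142 110  67  60  64  60  59  64]
 [116 113 112 113 104  88 101 132 134 100  59  48  48  50  53  54]
 [110 113 114 112 102  83 108 138 122  81  50  48  49  48  51  48]
 [111 114 115 113  97  83 118 140 124  87  59  52  51  50  50  50]
 [116 112 117 113  96  97 133 152 134  90  55  52  52  47  52  48]
 [104 113 121 116  96  98 134 139 107  69  50  50  46  49  48  49]
 [ 95  98  92  87  80  86 116 115  85  61  56  53  53  52  50  51]
 [109  92  89  85  89  79  76  80  68  70  74  74  71  66  57  56]
 [113  94  90  95  95  88  84  83  84  87  88  87  79  68  68  72]
 [106  90  97 127 131  95  91  95 109 112  91  90  88  88  85  85]
 [ 95  86  99 147 155 102  92  97 126 132  96  93 107 125 111  95]
 [ 93  90  93 115 117  95  92 105 129 122  96  94 116 135 119  94]]
```

View pics/z8.png

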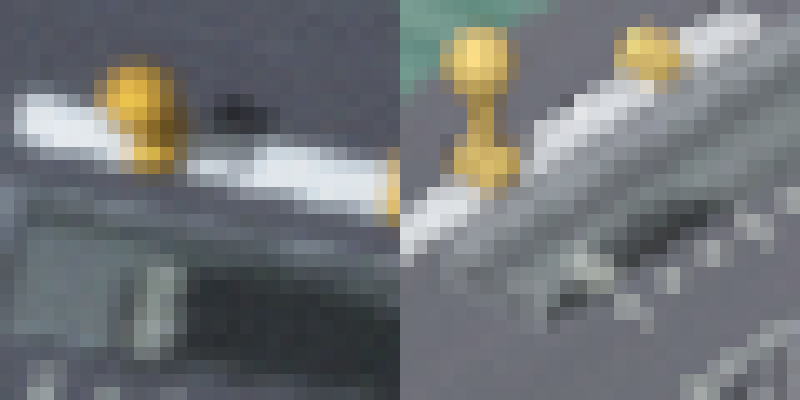

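step_arm([
  [1, -0.015, 0.045, 0, 0],
  [1, -0.03, 0.09, 0, 0],
  [1, -0.045, 0.135, 0, 0],
  [1, -0.06, 0.18, 0, 0],
  [1, -0.075, 0.225, 0, 0],
  [1, -0.09, 0.27, 0, 0],
  [1, -0.105, 0.315, 0, 0],
  [1, -0.12, 0.36, 0, 0],
  [1, -0.135, 0.405, 0.02, 0],
  [1, -0.15, 0.45, 0.04, 0],
  [1, -0.165, 0.49, 0.06, 0],
  [1, -0.175, 0.523, 0.08, 0],
])

```text
time_s: 13.0
ee_pos: [0.5127, 0.0802, 0.1483]
eef_rot: [0.003, 0.046, 0.999, -0.001]
wrist_force: [0.2, 0.0, 1.1]
width: -0.0003
```

```bash
python3 -c "
from h import *
to([-.03,.025,.128])"
```

```text
t 13.0 box [-30.3  30.7 148.3] F [0.17 0.04 1.14] shift [-0.2 -5.7 20.3] roll 0.24 w -0.0002713339591680189
```

step_arm([
  [1, 0, -0.003, 0.008, 0],
  [1, 0, -0.006, 0.016, 0],
  [1, 0, -0.006, 0.02, 0],
  [1, 0, -0.006, 0.02, 0],
  [1, 0, -0.006, 0.02, 0],
])

```text
time_s: 13.5
ee_pos: [0.5125, 0.0737, 0.1293]
eef_rot: [0.004, 0.046, 0.999, -0.0]
wrist_force: [0.9, -0.4, -0.0]
width: -0.0
```

```bash
python3 -c "
from h import *
to([-.03,.025,.126])"
```

```text
t 13.5 box [-29.9  24.2 129.3] F [ 0.87 -0.41 -0.  ] shift [0.1 0.8 3.3] roll 0.2 w -1.9089640558498594e-05
```

step_arm([
  [1, 0, 0, 0.001, 0],
  [1, 0, 0, 0.002, 0],
  [1, 0, 0, 0.003, 0],
  [1, 0, 0, 0.004, 0],
  [1, 0, 0, 0.0045, 0],
  [1, 0, 0, 0.0045, 0],
])

```text
time_s: 14.1
ee_pos: [0.5127, 0.0736, 0.1254]
eef_rot: [0.004, 0.046, 0.999, -0.0]
wrist_force: [-1.4, -0.3, 3.4]
width: -0.0
```

```bash
python3 -c "
from h import *
to([-.03,.025,.126])"
```

```text
t 14.1 box [-29.7  24.2 125.4] F [-1.42 -0.34  3.36] shift [ 0.3  0.9 -0.6] roll 0.2 w -3.7466924490266333e-05
```

step_arm([
  [1, 0, 0, 0.0007, 0],
  [1, 0, 0, 0.0012, 0],
  [1, 0, 0.001, 0.0013, 0],
  [1, 0, 0.002, 0.0013, 0],
  [1, 0, 0.003, 0.0013, 0],
  [1, 0, 0.004, 0.0013, 0],
  [1, 0, 0.005, 0.0013, 0],
  [1, 0, 0.005, 0.0013, 0],
])

```text
time_s: 14.9
ee_pos: [0.5134, 0.078, 0.1249]
eef_rot: [0.005, 0.046, 0.999, -0.001]
wrist_force: [-1.7, -2.2, 6.5]
width: 0.0002
```

step_arm([
  [1, 0, 0, -0.003, 0],
  [1, 0, 0, -0.02, 0],
  [1, 0.01, -0.03, -0.04, 0],
  [1, 0.02, -0.07, -0.07, 0],
  [1, 0.03, -0.115, -0.1, 0],
  [1, 0.045, -0.16, -0.1, 0],
  [1, 0.065, -0.205, -0.1, 0],
  [1, 0.085, -0.25, -0.1, 0],
  [1, 0.105, -0.295, -0.1, 0],
  [1, 0.125, -0.34, -0.1, 0],
  [1, 0.145, -0.385, -0.1, 0],
  [1, 0.165, -0.43, -0.1, 0],
])

```text
time_s: 16.1
ee_pos: [0.307, -0.3358, 0.2238]
eef_rot: [0.005, 0.046, 0.999, -0.001]
wrist_force: [1.8, 0.2, -0.4]
width: -0.0002
```

```bash
python3 look.py 9
python3 - <<'E'
import cv2,numpy as np
b=cv2.imread("pics/top9.png");s=cv2.imread("pics/scene9.png")
print(b[196:208,224:240].sum(2)//3)
cv2.imwrite("pics/z9.png",np.hstack([cv2.resize(b[180:210,220:250],(400,400),interpolation=cv2.INTER_NEAREST),cv2.resize(s[260:290,242:272],(400,400),interpolation=cv2.INTER_NEAREST)]))
E
```

```text
t 16.1 box [-195.  -403.2  223.8] F [ 1.83  0.15 -0.44] shift [-165.7  424.6   95. ] roll 0.22 w -0.00015944476825920678
[[ 87  88  87  97 106 101 107 104 104 104 113 112 101 100  93  91]
 [105 100  98  91  89  84  89  88  90  95 100 105 103 103 105  95]
 [113 114 110 109 104 105 100  98  88  85  85  83  90  91  93  95]
 [112 116 115 114 115 115 123 114  89  75  78  78  80  81  80  79]
 [115 114 115 115 115 124 138 127  90  62  62  58  61  60  60  63]
 [115 115 115 114 110 115 135 129  90  55  49  51  50  50  52  52]
 [116 115 113 114 106 119 135 119  82  55  49  50  49  48  47  50]
 [113 116 114 115 109 126 145 122  81  58  50  50  49  52  51  48]
 [117 117 117 119 121 140 144 120  89  60  50  49  51  46  48  48]
 [106 115 124 120 124 137 135 102  71  55  52  51  50  49  50  50]
 [ 96 102  93  91  96 111 112  93  64  62  59  53  51  54  53  50]
 [111  94  93  88  87  85  80  72  63  68  77  76  76  63  61  56]]
```

View pics/z9.png

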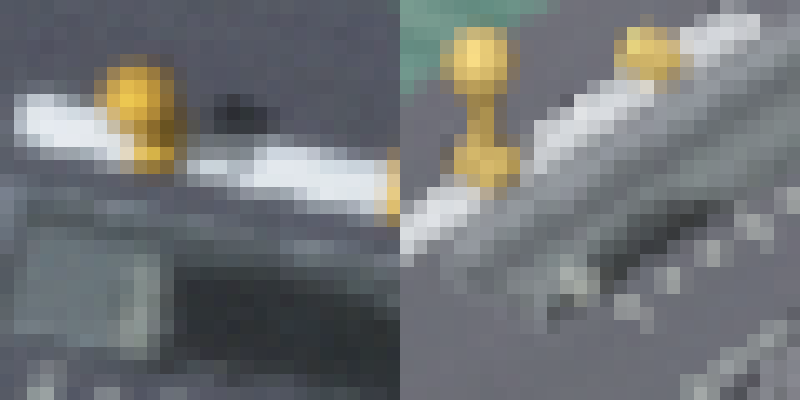

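View pics/c9.png

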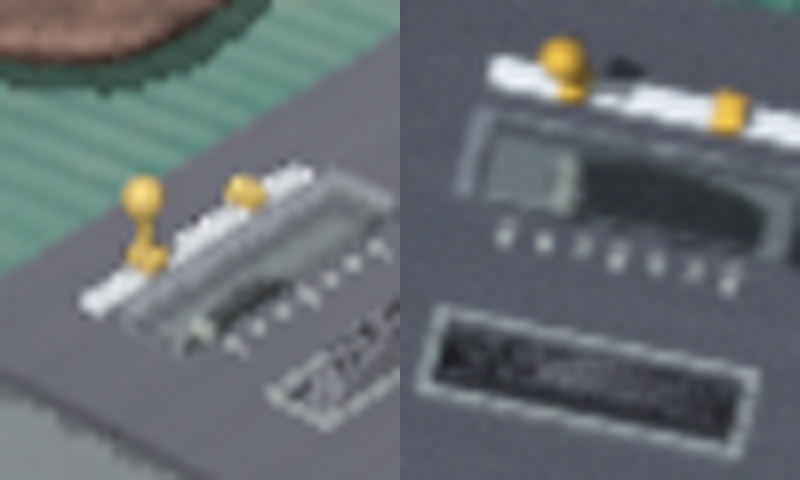

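Run:
```python
from h import *
from scipy.optimize import least_squares
p=np.load("p.npy")
for t,s in(((230.6,203.3),(255.2,280.9)),):
    w,e=tri(t,s);print((w2b(p,w)*1e3).round(1),e*1e3,ny(t,"top"),ny(s))
    for z in(.088,.091,.094):print(z,(w2b(p,atz("top",t,z))*1e3).round(1))
# block_clip / ticks: per-camera y check of clip: foot/ball top-only at known heights
for z in(.101,.106,):print("foot",z,(w2b(p,atz("top",(231.6,191.6),z))*1e3).round(1))
for z in(.124,.127):print("ball",z,(w2b(p,atz("top",(230.4,187.25),z))*1e3).round(1))
# lens outline box y: left/right ends in top crop (z~.109)
for u in((470,150),(795,215)):
    uv=((u[0]-400)/8+210,u[1]/8+180);print("lens",(w2b(p,atz("top",uv,.107))*1e3).round(1))
# slot ends
for u in((427,345),(750,415)):
    uv=((u[0]-400)/8+210,u[1]/8+180);print("slot",(w2b(p,atz("top",uv,.1))*1e3).round(1))
```

```text
[24.2 51.6 91.6] 3.704818735754444 [22.4 50.4 92.2] [22.4 55.8 95.3]
0.088 [23.4 51.3 88. ]
0.091 [22.7 50.7 91. ]
0.094 [22. 50. 94.]
foot 0.101 [ 45.5  52.6 101. ]
foot 0.106 [ 44.2  51.5 106. ]
ball 0.124 [ 48.1  52.3 124. ]
ball 0.127 [ 47.3  51.6 127. ]
lens [ 23.3  73.7 107. ]
lens [ 23.9 -12.9 107. ]
slot [-28.2  73.5 100. ]
slot [-28.9 -12.6 100. ]
```

```bash
python3 -c "
from h import *
to([-.0293,-.0705,.15])"
```

```text
t 16.2 box [-196.9 -405.7  223.3] F [-0.73  0.55 -0.22] shift [-165.5  336.    74.1] roll -0.25 w -9.852385472064374e-05
```

step_arm([
  [1, -0.02, 0.04, 0, 0],
  [1, -0.04, 0.08, 0, 0],
  [1, -0.06, 0.12, 0, 0],
  [1, -0.08, 0.16, 0, 0],
  [1, -0.1, 0.2, 0, 0],
  [1, -0.12, 0.24, 0.02, 0],
  [1, -0.14, 0.28, 0.04, 0],
  [1, -0.155, 0.315, 0.06, 0],
  [1, -0.165, 0.336, 0.07, 0],
  [1, -0.165, 0.336, 0.07, 0],
  [1, -0.165, 0.336, 0.07, 0],
])

```text
time_s: 17.3
ee_pos: [0.5033, -0.0199, 0.1534]
eef_rot: [0.003, 0.05, 0.999, -0.001]
wrist_force: [0.3, -0.2, 0.2]
width: -0.0001
```

```bash
python3 -c "
from h import *
to([-.0293,-.0705,.135])"; python3 look.py 10; python3 -c "
import cv2
a=cv2.imread('pics/scene10.png');cv2.imwrite('pics/b10.png',cv2.resize(a[220:300,230:340],None,fx=7,fy=7,interpolation=cv2.INTER_CUBIC))"
```

```text
t 17.3 box [-30.1 -69.8 153.4] F [ 0.27 -0.23  0.21] shift [-0.7 -0.6 18.4] roll -0.17 w -0.00014560249320284553
t 17.3 box [-30.1 -69.8 153.4] F [ 0.27 -0.23  0.21] shift [ 0.3 91.9 23.2] roll -0.17 w -0.00014560249320284553
```

View pics/b10.png

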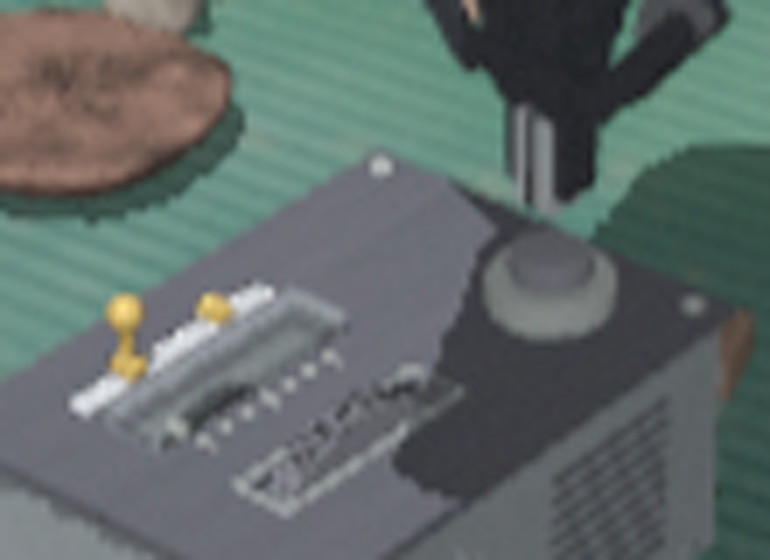

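step_arm([
  [1, -0.0003, -0.0003, 0.008, 0],
  [1, -0.0006, -0.0006, 0.016, 0],
  [1, -0.0006, -0.0006, 0.019, 0],
  [1, -0.0006, -0.0006, 0.02, 0],
  [1, -0.0006, -0.0006, 0.02, 0],
])

```text
time_s: 17.9
ee_pos: [0.504, -0.0219, 0.1348]
eef_rot: [0.004, 0.051, 0.999, -0.001]
wrist_force: [-2.2, -0.9, 1.5]
width: -0.0004
```

step_arm([
  [1, 0, 0, 0.001, 0],
  [1, 0, 0, 0.002, 0],
  [1, 0, 0, 0.003, 0],
  [1, 0, 0, 0.004, 0],
  [1, 0, 0, 0.005, 0],
  [1, 0, 0, 0.005, 0],
])

```text
time_s: 18.5
ee_pos: [0.5041, -0.0219, 0.1302]
eef_rot: [0.004, 0.05, 0.999, -0.001]
wrist_force: [-2.3, 0.3, 4.3]
width: -0.0001
```

step_arm([
  [1, 0, 0, 0.001, 0],
  [1, 0, 0, 0.002, 0],
  [1, 0, 0, 0.003, 0],
  [1, 0, 0, 0.0035, 0],
  [1, 0, 0, 0.0035, 0],
])

```text
time_s: 19.0
ee_pos: [0.5043, -0.022, 0.1299]
eef_rot: [0.005, 0.05, 0.999, -0.001]
wrist_force: [-10.9, 3.0, 18.3]
width: 0.0
```

```bash
python3 look.py 11; python3 -c "
import cv2
a=cv2.imread('pics/scene11.png');cv2.imwrite('pics/b11.png',cv2.resize(a[220:300,230:340],None,fx=7,fy=7,interpolation=cv2.INTER_CUBIC))"
```

```text
t 19.0 box [-28.8 -71.8 129.9] F [-10.93   2.96  18.3 ] shift [ 1.5 93.8 -0.3] roll -0.23 w 4.341444534686942e-05
```

View pics/b11.png

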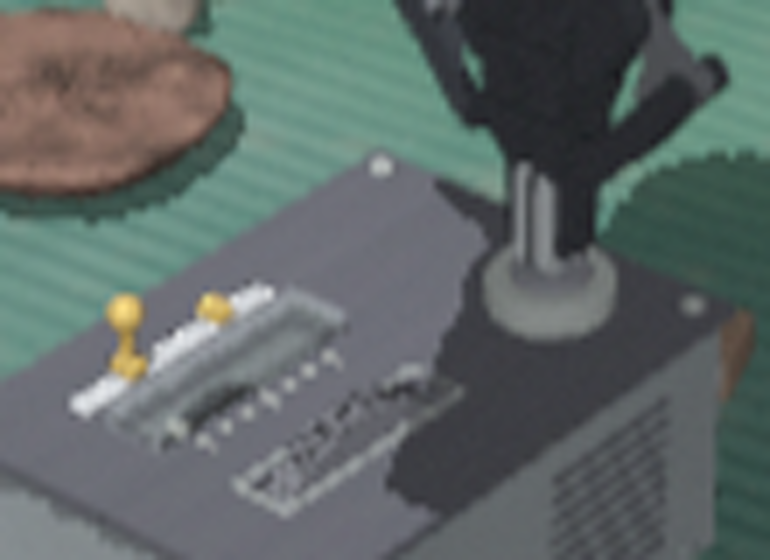

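step_arm([
  [1, 0, 0, -0.001, 0],
  [1, 0, 0, -0.0015, 0],
  [1, 0, 0, -0.0015, 0],
  [1, 0, 0, -0.0015, 0],
])

```text
time_s: 19.5
ee_pos: [0.5044, -0.022, 0.1313]
eef_rot: [0.005, 0.05, 0.999, -0.001]
wrist_force: [-1.9, 0.8, 4.3]
width: -0.0
```

step_arm([
  [1, 0, 0, -0.001, 0],
  [1, 0, 0, -0.002, 0],
  [1, 0, 0, -0.002, 0],
  [1, 0, 0, -0.002, 0],
])

```text
time_s: 19.9
ee_pos: [0.5044, -0.0219, 0.1331]
eef_rot: [0.005, 0.05, 0.999, -0.001]
wrist_force: [-0.7, -0.6, 3.3]
width: 0.0001
```

step_arm([
  [1, 0, 0, -0.001, 0],
  [1, 0, 0, -0.001, 0],
  [1, 0, 0, -0.001, 0],
])

```text
time_s: 20.2
ee_pos: [0.5044, -0.0219, 0.1341]
eef_rot: [0.005, 0.05, 0.999, -0.001]
wrist_force: [-0.3, 1.2, 2.1]
width: -0.0002
```

step_arm([
  [1, 0, 0, -0.001, 0],
  [1, 0, 0, -0.001, 0],
  [1, 0, 0, -0.001, 0],
])

```text
time_s: 20.5
ee_pos: [0.5044, -0.0219, 0.135]
eef_rot: [0.005, 0.05, 0.999, -0.001]
wrist_force: [0.0, 0.7, 3.3]
width: -0.0002
```

step_arm([
  [1, 0, 0, -0.001, 0],
  [1, 0, 0, -0.001, 0],
  [1, 0, 0, -0.001, 0],
])

```text
time_s: 20.8
ee_pos: [0.5044, -0.0219, 0.1359]
eef_rot: [0.005, 0.05, 0.999, -0.001]
wrist_force: [1.2, -0.9, 1.6]
width: 0.0001
```

step_arm([
  [1, 0, 0, -0.001, 0],
  [1, 0, 0, -0.001, 0],
  [1, 0, 0, -0.001, 0],
])

```text
time_s: 21.1
ee_pos: [0.5042, -0.0219, 0.1366]
eef_rot: [0.005, 0.05, 0.999, -0.001]
wrist_force: [-0.2, 1.2, -0.6]
width: -0.0001
```

```bash
python3 look.py 12
```

```text
t 21.1 box [-29.  -71.7 136.6] F [-0.23  1.16 -0.56] shift [ 1.5 93.7  6.5] roll -0.24 w -9.442580616059418e-05
```

step_arm([
  [1, 0, 0, -0.001, 0],
  [1, 0, 0, -0.001, 0],
  [1, 0, 0, -0.001, 0],
])

```text
time_s: 21.5
ee_pos: [0.5043, -0.0219, 0.1377]
eef_rot: [0.005, 0.05, 0.999, -0.001]
wrist_force: [0.3, -0.4, -0.0]
width: 0.0002
```

```bash
python3 -c "
from h import *
for i in range(4): r.snapshot('top');to([0,0,0])"
```

```text
t 21.55 box [-28.9 -71.7 137.7] F [0.04 0.04 0.41] shift [-27.2  72.1 137.9] roll -0.24 w -0.00014083742075740677
t 21.6 box [-28.9 -71.7 137.7] F [-0.2   0.08 -0.28] shift [-27.2  72.1 137.9] roll -0.24 w 0.00024731248276156615
t 21.65 box [-29.  -71.7 137.7] F [-0.46  0.29 -0.44] shift [-27.2  72.1 137.8] roll -0.24 w 5.540927179453683e-05
t 21.7 box [-29.  -71.7 137.7] F [0.97 0.3  0.27] shift [-27.2  72.1 137.8] roll -0.24 w 1.040288026945304e-05
```

step_arm([
  [1, 0, 0, -0.02, 0],
  [1, 0.01, -0.02, -0.06, 0],
  [1, 0.03, -0.06, -0.08, 0],
  [1, 0.05, -0.1, -0.08, 0],
  [1, 0.07, -0.145, -0.08, 0],
  [1, 0.09, -0.19, -0.08, 0],
  [1, 0.11, -0.235, -0.08, 0],
  [1, 0.13, -0.28, -0.08, 0],
  [1, 0.15, -0.325, -0.08, 0],
  [1, 0.17, -0.365, -0.08, 0],
  [1, 0.17, -0.365, -0.08, 0],
])

```text
time_s: 22.8
ee_pos: [0.2945, -0.371, 0.2164]
eef_rot: [0.004, 0.054, 0.999, -0.001]
wrist_force: [0.8, 0.4, -0.3]
width: 0.0
```

```bash
python3 look.py 13
python3 - <<'E'
import cv2,numpy as np
b=cv2.imread("pics/top13.png");s=cv2.imread("pics/scene13.png")
cv2.imwrite("pics/z13.png",np.hstack([cv2.resize(b[183:209,220:246],(400,400),interpolation=cv2.INTER_CUBIC),cv2.resize(s[262:288,242:268],(400,400),interpolation=cv2.INTER_NEAREST)]))
print(s[274:288,248:266].sum(2)//3)
E
```

```text
t 22.8 box [-204.1 -439.4  216.4] F [ 0.81  0.35 -0.29] shift [-168.3  463.5   86.9] roll -0.62 w 1.8281893127930892e-05
[[165 132 137 141 150 151 147 132 115 111 109 117 127 121 113 119 117 110]
 [157 141 153 151 135 134 133 112 106 113 122 118 111  97  83  84  70  79]
 [150 150 151 135 118 112 111 113 121 126 120  96  85  80  65  59  62  96]
 [152 136 133 118 110 107 113 126 132 117 103  82  79  66  61  82  97 114]
 [135 118 115 110 114 122 127 133 116  94  84  73  63  63  94 108 135 160]
 [121 116 108 112 127 133 148 134  93  77  65  65  95  98 114 114 133 154]
 [107 115 127 131 133 143 170 157 126  75  64  99 114 136 159 119 113 114]
 [110 115 131 134 141 137 154 164 140  83  95 113 112 134 154 119 112 114]
 [119 120 112 121 135 111  95 129 125 101 150 152 118 112 112 113 113 114]
 [114 120 112 121 130  86  96 104 114 113 146 148 137 115 113 113 112 113]
 [114 116 115 120 125 104 113 114 112 112 112 112 131 116 112 113 113 113]
 [115 114 113 113 114 114 113 112 111 110 111 112 112 113 112 113 114 114]
 [114 114 114 113 113 112 112 111 111 111 112 113 113 113 113 114 113 114]
 [113 113 111 114 111 112 111 110 111 114 113 112 113 112 114 113 112 139]]
```

View pics/z13.png

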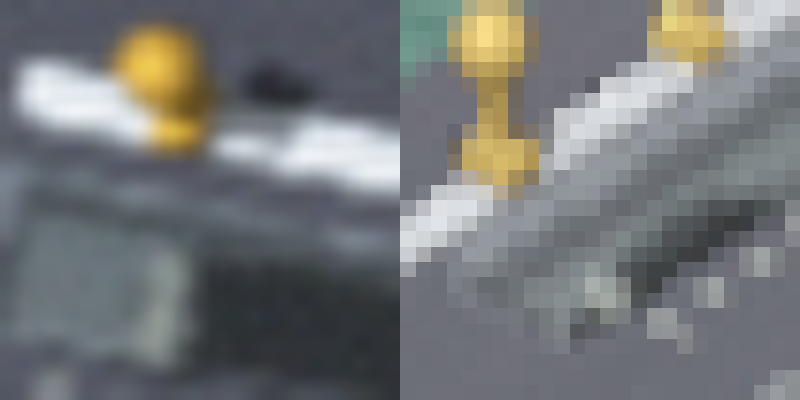

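View pics/top13.png

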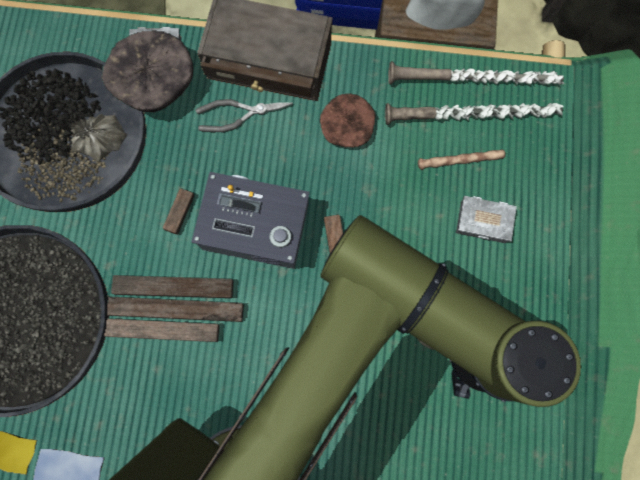

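Run:
```python
from h import *
p=np.load("p.npy")
for ax in(.0566,.0615):
  r0=.0966-ax
  for y in(48.5,51,53.5):
    z=ax+np.sqrt(r0**2-((y-30.4)/1e3)**2)
    print(ax,y,round(z,4),*[ (proj(c,b2w(p,[x,y/1e3,z]))-.44).round(1) for c in("top","scene") for x in(.0145,.022,.0295)])
```

```text
0.0566 48.5 0.0923 [230.1 206.6] [231.  203.2] [231.8 199.8] [259.7 281.4] [257.2 280.2] [254.8 279. ]
0.0566 51 0.0909 [229.1 206.5] [229.9 203.1] [230.8 199.8] [258.9 282.4] [256.5 281.2] [254. 280.]
0.0566 53.5 0.0893 [228.  206.5] [228.9 203.1] [229.7 199.8] [258.2 283.5] [255.7 282.3] [253.3 281.1]
0.0615 48.5 0.0916 [230.2 206.7] [231.  203.3] [231.9 199.9] [259.7 281.7] [257.2 280.4] [254.8 279.2]
0.0615 51 0.0899 [229.2 206.6] [230.  203.3] [230.9 199.9] [258.9 282.8] [256.5 281.5] [254.  280.3]
0.0615 53.5 0.0879 [228.1 206.6] [229.  203.3] [229.8 199.9] [258.2 284. ] [255.7 282.8] [253.3 281.5]
```

```bash
python3 -c "
from h import *
to([0,0,.2]);print(r.finish_job())"
```

```text
t 22.9 box [-202.1 -436.7  216.4] F [0.5  0.66 0.26] shift [-198.8  438.1   17.7] roll -0.41 w -0.00010714954880458095
the job is handed in; nothing more can be done
None
```

I set the needle to the ball-headed clip, pressed the start button fully, released it, and handed the job in at about 23 s of the 48 s allowed. No verdict is reported on hand-in.

- **Wheel:** I rolled it left in three strokes with the closed fingertips, at about 6 to 7 N. The highest vertical reading was 6.7 N, against the 14 N limit.
- **Needle:** After the arm was clear, the top camera put the needle at about y = 50.7 mm in the box frame and the ball clip at about 51.7 mm. That is roughly 1 mm short, within the 3 mm tolerance.
- **Needle measurements that disagreed:** The scene camera read on its own gave y = 55.8 mm, which would be out of tolerance. I put that down to the lens edge hiding part of the needle in that view; its visible end fits y = 51 mm. Adding up the strokes without slip gave 52.6 to 54.2 mm, but the images were my guide.
- **Button:** It went down to a hard stop at about 18 N on the tool's vertical axis, with about 11 N sideways. Contact was lost again 6.0 to 6.7 mm higher, so it was pushed its full 6 mm and came back up.
- **Surroundings:** In the last top picture offcut2 and the tin lie where they were. The visible part of the other offcut looks in place too, but the arm hid the rest of it and the crust. The arm stood clear of everything, with wrist force at noise level.

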